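# Draw and hold the piston of the milk sampling unit

### The arm

A 6-joint arm with a two-finger parallel gripper is mounted at the origin on the work surface. World frame = base frame: x ahead of the robot, y to its left, z up, the work surface at z = 0. Lengths are in m, angles in degrees, forces in N, time in s.
With the tool pointing down it reaches from about 0.35 to 0.875 m from the base axis. Payload 4.2 kg.
Tool frame: the origin (TCP) lies midway between the tips of the shut fingers; the grasp point (between the pads) lies 19 mm behind it (r.grasp_offset is the distance from the TCP to the grasp point, in m); z points along the fingers, y is the direction in which the jaws open and shut (so a half turn about z gives the same grasp; the last joint's range is limited). The gripper opens to 87 mm and grips with 3 to 60 N. Pads are 19 mm wide; open, the fingers measure 117 mm over their backs; the gripper's body (75 mm by 190 mm) begins 51 mm behind the grasp point.
Start: joints at [-53.423, 22.042, 0.453, 0, -68.411, -14.817], TCP at [0.232, -0.58, 0.223] pointing down, gripper open.
Joint ranges: [-179.83, 179.83], [-69.29, 118.12], [-61.27, 80.66], [-181.25, 117.63], [-171.15, -9.14], [-177.46, 177.46]. Speed limits (degrees/s): [159.86, 159.86, 180, 180, 180, 180].

### API

Orientations are given as a 3x3 rotation matrix whose columns are the frame's x, y, z axes.
In Python, from station import r gives the robot as it stands.
- The arm moves only by the shell command python3 -m crank 'ROWS'. ROWS is JSON, a list of rows, each a list of 3 entries, a list of its own where there are three numbers: the closure, from -1 (fully open) to 1 (shut), so that 0 is half open, then the shift along the tool's x, y, z as a fraction of full scale, then the turn, a rotation vector about the tool's x, y, z as a fraction of full scale. In form: [[fingers, [dx, dy, dz], [wx, wy, wz]], ...]. A call has 1 to 8 rows; each row shifts and turns the commanded pose from where the row before left it, along the tool's axes as they then stand; what a row does not reach is not made up. Full scale, the value 1, is 100 mm for a shift and 45 degrees for a turn. A row lasts 1/10 s, in which the tool goes at most 50 mm and 8.59 degrees, less where a joint would pass 70% of its speed; a pose out of reach is approached as far as the arm can. A call with a number of a shift or a turn outside -1 to 1 is refused whole. A call with a gripper value outside its range is refused whole. The fingers move at their own pace and stop on an object; the grip force is fixed at half the most. Time passes only in rows, so rows that do not move let the fingers close. It gives the time, the measured TCP pose, the force and the opening at its end, in the units of the state.
- r.sense(): the state, without advancing time (a new reading comes with each control period).
- r.capture(name): name is "side" or "top"; returns a dict with "img" (480x640x3 uint8, blue, green, red), "fx", "fy", "cx", "cy" (pixels), "R" (3x3) and "t" (3): a world point X has camera coordinates R X + t. Camera axes: x right, y down, z forward; pixel columns grow to the right and rows downward; lengths in m; the calibration is good to about 2 mm. A picture is of the moment at which its call begins. There is no depth.
- r.finish_job(): hands the job in, once; it reports no verdict.
The state is a dict: "time_s": time; "joints": joint angles; "joint_velocities": joint speeds; "effort": joint torques, N m; "tcp_pos": TCP position; "ee_rot": TCP orientation; "wrist_force": force on the tool from outside, world axes, zero at the start; "moment": the same for the moment, N m; "gripper_width": opening from 0.0 (shut) to 1.0 (fully open).
Only numpy, scipy, OpenCV 4.12 (cv2) and the standard library are available. Lean on these libraries where they do the work, as an engineer would, in place of code of your own. Each camera call takes 0.05 s, during which the arm holds its last target.

### The job

Swing the sampling unit's front flap all the way down, then pull the spring-loaded draw rod out by its upright grip plate until the dark ring on the rod has just come out of the tube's mouth, and finish while holding it there: do not let go, because the spring pulls the rod back in. Leave the beaker, the bottle and the jar around the unit standing where they are.

Things in the scene. Friction and masses are not known exactly. Their poses are not given: they have to be found in the camera images.
- unit: Fixed sampling unit. Origin at bench height under the middle of its front panel (x = 0), whose -x axis points out, roughly to the robot. Blue base board x -145..205, y +-130, top z 30 mm; white housing x 0..190, y +-100, top z 115, a funnel on its rear up to z 170. Before the panel a bay, open above: cheeks (inner faces y +-75, top z 100) reach to x -114; the flap shuts its front.
- flap (a joint): Bottom-hinged aluminium flap before the bay, rad: 0 upright (shut), 1.5 folded down to the robot, nearly flat (stop). Starts at 0 to 0.2. Stiff hinge (0.28 N m): stays where left. Panel 166 wide, 12 thick, 95 mm tall, and a middle tab 50 wide, 12 thick, rising 29 mm more. Upright, its inner face is at unit x -120 mm, 60 mm before the grip plate. Pull it by the tab or push it down from inside.
- flap_hinge (a point): Middle of the hinge line, mid-thickness of the panel: unit x -126, y 0, z 40 mm. The line runs along the unit's y axis. The point's axes turn with the flap: z up the panel to the tab, x out of the inner face.
- flap_tab (a point): Middle of the flap's tab, 112 mm from the hinge line; moves with the flap. Same axes as flap_hinge.
- rod (a joint): Draw rod, m pulled out: 0 = home (where it starts), 0.110 = end stop. It slides out along the unit's -x axis, horizontally. The inner spring pulls it home with 4 N at 0 plus 80 N/m (about 10 N at the mark). The ring's centre is in the tube's mouth at 0.075 and the whole ring just shows at 0.078.
- grip (a point): Middle plane of the black upright grip plate at the rod's front end, 20 mm below the plate's top. Plate 10 mm thick (unit x), 40 wide (y), top z 140 mm; the point at z 120, at home at unit x -55, y 0. The 12 mm steel rod leaves it backwards 50 mm below the point (z 70). At home 50 mm are free behind the plate up to the front panel. Axes as the unit's.
- ring (a point): Middle of the dark length-mark ring on the rod (6 mm long, 14 mm across), on the rod's axis 110 mm behind the grip plate's middle plane; hidden inside the tube while the rod is home.
- mouth (a point): Middle of the mouth of the outer tube (aluminium, 22 mm across, standing 20 mm out of the front panel): unit x = -20, y = 0, z = 70 mm. Axes as the unit's.
- beaker: Bystander: glass beaker, 72 mm across, 100 mm tall, origin under its foot.
- bottle: Bystander: white bottle, 64 mm across, 130 mm tall, origin under its foot.
- jar: Bystander: glass jar with a steel lid, 60 mm across, 80 mm tall, origin under its foot.

How it is judged (in metres and radians):
On the way:
1. the flap is folded fully down while the rod is still home (value of joint flap above 1.35 rad and value of joint rod below 0.02 m), for 0.2 s.
At the end, for the whole second after the job is handed in: Through the last second the fingers hold the rod (more than 3 N on it) drawn out and still (under 10 mm/s) with the ring just out of the tube: the ring's centre 0 to 11 mm outside the mouth (rod joint 0.075 to 0.086); the flap is still down (over 1.3 of 1.5 rad) (value of joint flap above 1.3 rad and value of joint rod between 0.075 and 0.086 m and contact force between the fingers and rod above 3 N and velocity of joint rod between -0.01 and 0.01 m/s); the arm keeps its last pose, push and grip.
It fails at once if the beaker is knocked over or shoved more than 30 mm (distance of beaker from where it was at the start of the episode above 0.03 m or angle between beaker's own z axis and vertical above 0.5 rad).
It fails at once if the bottle is knocked over or shoved more than 30 mm (distance of bottle from where it was at the start of the episode above 0.03 m or angle between bottle's own z axis and vertical above 0.5 rad).
It fails at once if the jar is knocked over or shoved more than 30 mm (distance of jar from where it was at the start of the episode above 0.03 m or angle between jar's own z axis and vertical above 0.5 rad).
It also fails if it takes over 46 s, if anything falls off the work surface, if the arm or the gripper's body presses on something with over 40 N, if the wrist force passes 120 N, or if a joint passes its speed limit or range.

## Working session

There is one attempt and no reset: what is moved stays moved. The work goes in short steps, Python scripts to look and compute and a shell command to move; the robot and the scene stay as the last step left them, time stands still between calls to the robot, and variables do not carry over. Pictures are saved under pics/ and viewed, and the job is handed in when it is done.

```bash
ls; mkdir -p pics; python3 - <<'E'
from station import r
import cv2
s=r.sense(); print(s)
for n in("side","top"):
    c=r.capture(n); cv2.imwrite(f"pics/{n}0.png",c["img"]); print(n,c["fx"],c["fy"],c["cx"],c["cy"],c["R"],c["t"])
E
```

```text
pics
{'time_s': 0.0, 'joints': array([-5.34235861e+01,  2.20913039e+01,  3.78667603e-01, -2.97251008e-02,
       -6.84110796e+01, -1.48165463e+01]), 'joint_velocities': array([ 0.0593499 ,  0.00457252,  0.03782305,  0.11126809, -0.11374881,
       -0.00233403]), 'effort': array([-2.36242045e-05, -3.90667248e+01,  1.87398577e+01,  4.21968877e+00,
        1.09927281e-02, -1.90847627e-04]), 'tcp_pos': array([ 0.23148958, -0.57988941,  0.22144439]), 'ee_rot': array([[-9.28816624e-01, -3.70538621e-01, -8.99253781e-04],
       [-3.70539702e-01,  9.28814429e-01,  2.02143732e-03],
       [ 8.62192887e-05,  2.21075382e-03, -9.99997553e-01]]), 'wrist_force': array([0.05503241, 0.28398771, 0.20661029]), 'moment': array([-0.03148663, -0.04015209, -0.04451894]), 'gripper_width': 0.9973709125363343}
side 577.6803700161796 577.6803700161796 318.7416112614141 233.44645342004924 [[-0.98582379 -0.16746147  0.01039733]
 [-0.12591768  0.69745948 -0.70547502]
 [ 0.11088817 -0.69678327 -0.70865851]] [0.60080327 0.16485398 1.23755781]
top 522.1949669771208 522.1949669771208 330.27427212431587 251.28349610414045 [[ 0.01092437 -0.99993739  0.00242309]
 [-0.99754225 -0.01106586 -0.06918814]
 [ 0.06921062 -0.0016613  -0.99760069]] [0.02705472 0.60426281 1.00721627]
```

View pics/side0.png

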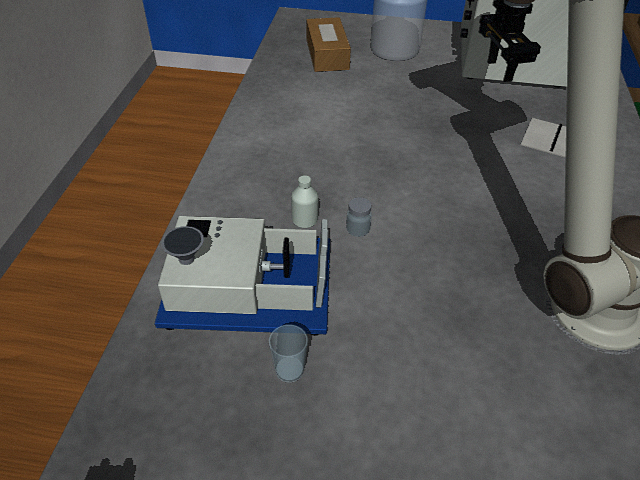

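View pics/top0.png

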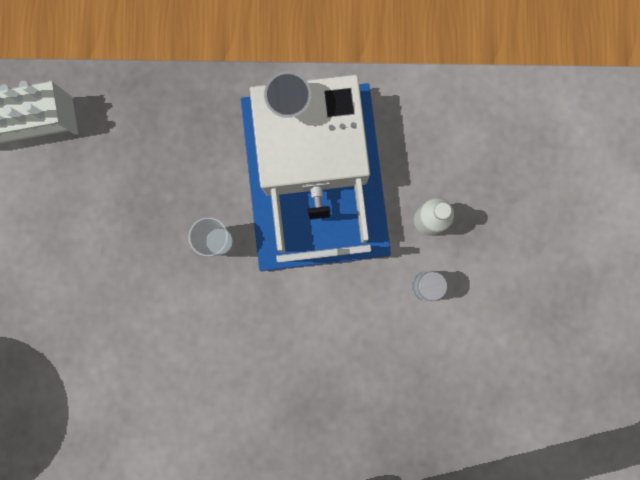

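The side view shows the unit with its flap near (323,265) and the grip plate near (288,258). In the top view the unit is rotated slightly, with its front edge from (260,270) to (390,255) and the plate at (318,212). The beaker is at (211,237), the bottle at (436,215) and the jar at (430,286).

```bash
cat > h.py <<'E'
import numpy as np, cv2
from station import r
def ray(c,u,v):
    d=c["R"].T@np.array([(u-c["cx"])/c["fx"],(v-c["cy"])/c["fy"],1.]); o=-c["R"].T@np.array(c["t"]); return o,d/np.linalg.norm(d)
def onz(c,u,v,z):
    o,d=ray(c,u,v); return o+d*(z-o[2])/d[2]
def tri(rs):
    A=np.zeros((3,3));b=np.zeros(3)
    for o,d in rs:
        P=np.eye(3)-np.outer(d,d);A+=P;b+=P@o
    x=np.linalg.solve(A,b); return x,[np.linalg.norm((np.eye(3)-np.outer(d,d))@(x-o)) for o,d in rs]
def proj(c,X):
    p=c["R"]@np.array(X)+c["t"]; return p[0]/p[2]*c["fx"]+c["cx"],p[1]/p[2]*c["fy"]+c["cy"]
E
python3 - <<'E'
from h import *
c=r.capture("top"); im=c["img"].astype(int)
hsv=cv2.cvtColor(c["img"],cv2.COLOR_BGR2HSV)
m=cv2.inRange(hsv,(100,130,50),(130,255,255)); 
n,l,st,ce=cv2.connectedComponentsWithStats(m)
pts=np.argwhere((m>0))[:,::-1]
keep=[p for p in pts if 230<p[0]<400 and 75<p[1]<280]
P=np.array([onz(c,u,v,.03)[:2] for u,v in keep],np.float32)
rc=cv2.minAreaRect(P); print(rc); print(cv2.boxPoints(rc))
k=cv2.inRange(c["img"],(0,0,0),(45,45,45)); n,l,st,ce=cv2.connectedComponentsWithStats(k)
for i in range(1,n):
    if st[i,4]>30: print(st[i],ce[i],onz(c,*ce[i],.14))
s=r.capture("side")
for nm,C,x0,y0,x1,y1 in(("topz",c,180,180,480,310),("sidez",s,150,160,400,400)):
    cv2.imwrite(f"pics/{nm}.png",cv2.resize(C["img"][y0:y1,x0:x1],None,fx=2.5,fy=2.5,interpolation=cv2.INTER_CUBIC))
E
```

```text
((0.752281904220581, 0.06661099940538406), (0.34699690341949463, 0.25790292024612427), 7.344500541687012)
[[ 0.56372243  0.1723253 ]
 [ 0.5966914  -0.08346164]
 [ 0.9408414  -0.0391033 ]
 [ 0.9078724   0.21668364]]
[325  89  28  27 611] [338.42553191 102.01636661] [0.86146478 0.02233406 0.14      ]
[308 207  22  12 198] [318.66161616 212.43939394] [0.66354238 0.05495819 0.14      ]
```

View pics/topz.png

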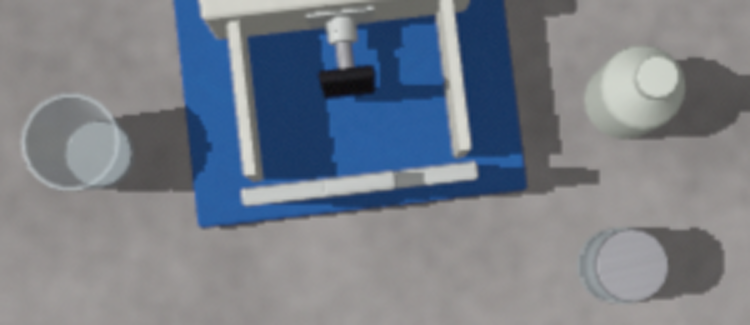

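View pics/sidez.png

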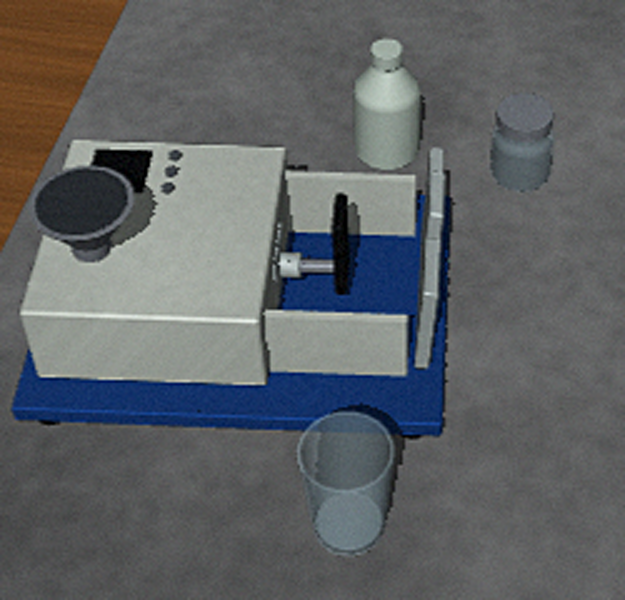

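```bash
cat >> h.py <<'E'
A=np.deg2rad(7.34); UX=np.array([np.cos(A),np.sin(A),0]); UY=np.array([-np.sin(A),np.cos(A),0]); O=np.array([.7225,.0628,0])
def unit(p): p=np.array(p)-O; return np.array([p@UX,p@UY,p[2]])
def world(u): return O+UX*u[0]+UY*u[1]+np.array([0,0,u[2]])
def st():
    s=r.sense(); print("t",s["time_s"],"unit tcp mm",(unit(s["tcp_pos"])*1000).round(1),"F",s["wrist_force"].round(1),"w",round(s["gripper_width"],3),"j",s["joints"].round(1))
    B=np.array([-UX,UY,[0,0,-1]]).T; print("rot err deg", np.rad2deg(cv2.Rodrigues(B.T@s["ee_rot"])[0].ravel()).round(2))
E
python3 -m crank '[[1,[0,0,0],[0,0,0.16]],[1,[0,0,0],[0,0,0.16]],[1,[-0.3,0.36,0],[0,0,0]],[1,[-0.3,0.36,0],[0,0,0]],[1,[-0.3,0.36,0],[0,0,0]],[1,[-0.3,0.36,0],[0,0,0]],[1,[-0.3,0.36,0],[0,0,0]],[1,[-0.3,0.36,0],[0,0,0]]]'
python3 -c "
from h import *
st()
s=r.capture('side');c=r.capture('top')
print([unit(onz(c,u,v,.164)) for u,v in((353,248),(340,250))])
"
```

```text
time_s: 1.0
tcp_pos: [0.3832, -0.3414, 0.2226]
ee_rot: [[-0.992, -0.128, 0.0], [-0.128, 0.992, -0.0], [-0.0, -0.0, -1.0]]
wrist_force: [0.0, 0.3, 0.5]
gripper_width: 0.354
t 1.0 unit tcp mm [-388.2 -357.6  222.6] F [0.  0.3 0.5] w 0.354 j [-23.6  11.1 -15.   -0.  -63.9 -59.1]
rot err deg [ 0.   -0.01 -0.01]
[array([-0.13008989, -0.05111357,  0.164     ]), array([-0.13089229, -0.02882588,  0.164     ])]
```

```bash

python3 -m crank '[[1,[-0.3,0.36,0],[0,0,0]],[1,[-0.3,0.36,0],[0,0,0]],[1,[-0.3,0.36,0],[0,0,0]],[1,[-0.3,0.36,0],[0,0,0]],[1,[-0.3,0.36,0],[0,0,0]],[1,[-0.3,0.36,0],[0,0,0]],[1,[-0.3,0.36,0],[0,0,0]],[1,[-0.3,0.36,0],[0,0,0]]]' >/dev/null
python3 -m crank '[[1,[-0.3,0.36,0],[0,0,0]],[1,[-0.3,0.36,0],[0,0,0]],[1,[0,0,0],[0,0,0]],[1,[0,0,0],[0,0,0]]]'
python3 - <<'E'
from h import *
st()
for n,x0,y0,x1,y1 in(("top",180,140,480,310),("side",150,100,400,340)):
    C=r.capture(n)
    for p in((-55,0,140),(-120,0,166),(-114,75,100),(-90,0,110)):
        q=proj(C,world(np.array(p)/1000)); cv2.circle(C["img"],(round(q[0]),round(q[1])),1,(0,0,255),-1)
    cv2.imwrite(f"pics/{n}1.png",cv2.resize(C["img"][y0:y1,x0:x1],None,fx=2.4,fy=2.4,interpolation=cv2.INTER_CUBIC))
E
```

```text
time_s: 2.3
tcp_pos: [0.6341, 0.0528, 0.2214]
ee_rot: [[-0.992, -0.129, -0.002], [-0.129, 0.992, -0.001], [0.002, -0.0, -1.0]]
wrist_force: [-1.2, -0.6, -0.2]
gripper_width: 0.008
t 2.3 unit tcp mm [-89.    1.4 221.4] F [-1.2 -0.6 -0.2] w 0.008 j [  19.3   23.2    2.2   -0.   -69.  -101.9]
rot err deg [ 0.02  0.11 -0.08]
```

View pics/top1.png

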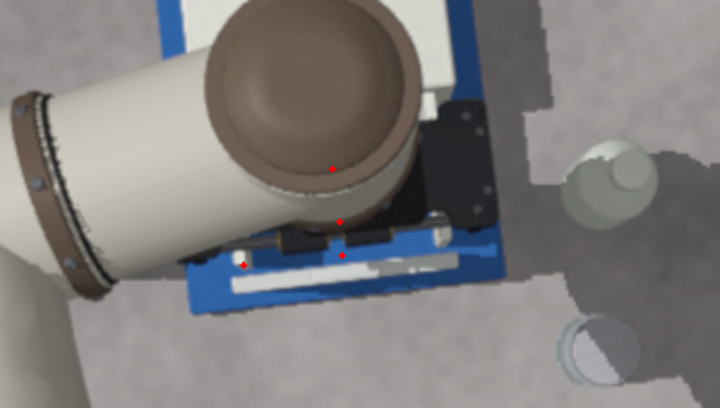

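View pics/side1.png

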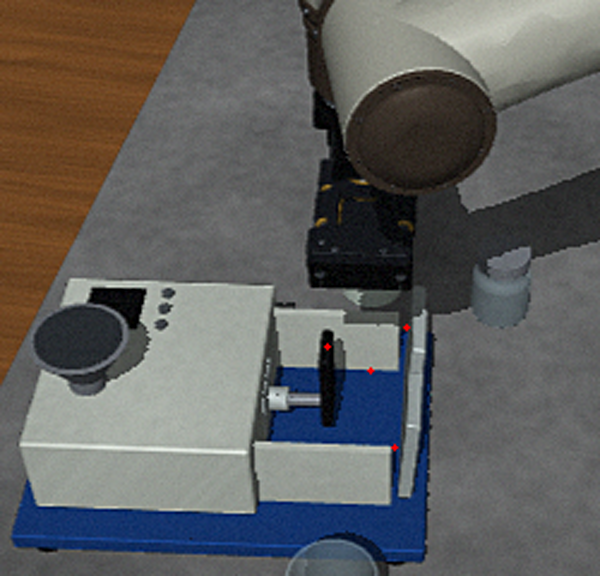

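The top view shows the fingers above the bay. The projected plate-top and cheek-corner points land on the real ones in the side view, at (328,346) and (394,447), so the unit pose is good. Next I descend behind the flap and push it out.

```bash

python3 -m crank '[[1,[0,0,0.37],[0,0,0]],[1,[0,0,0.37],[0,0,0]],[1,[0,0,0.37],[0,0,0]],[1,[0,0,0],[0,0,0]],[1,[0,0,0],[0,0,0]]]'
python3 -c "
from h import *
st()"
```

```text
time_s: 2.9
tcp_pos: [0.6342, 0.0511, 0.1125]
ee_rot: [[-0.992, -0.127, 0.0], [-0.127, 0.992, -0.001], [-0.0, -0.001, -1.0]]
wrist_force: [0.4, -0.3, 0.7]
gripper_width: 0.003
t 2.9 unit tcp mm [-89.1  -0.3 112.5] F [ 0.4 -0.3  0.7] w 0.003 j [ 1.920e+01  2.830e+01 -6.200e+00  1.000e-01 -5.550e+01 -1.019e+02]
rot err deg [ 0.05 -0.01  0.02]
```

```bash

python3 -m crank '[[1,[0.14,0,0],[0,0,0]],[1,[0.14,0,0],[0,0,0]],[1,[0.15,0,0],[0,0,0]],[1,[0.1,0,0.04],[0,0,0]],[1,[0.11,0,0.04],[0,0,0]],[1,[0.09,0,0.07],[0,0,0]],[1,[0.09,0,0.07],[0,0,0]],[1,[0,0,0],[0,0,0]]]'
python3 - <<'E'
from h import *
st()
C=r.capture("side");cv2.imwrite("pics/side2.png",cv2.resize(C["img"][100:340,150:450],None,fx=2.4,fy=2.4,interpolation=cv2.INTER_CUBIC))
E
```

```text
time_s: 3.7
tcp_pos: [0.5516, 0.0416, 0.0896]
ee_rot: [[-0.992, -0.128, -0.001], [-0.128, 0.992, 0.0], [0.001, 0.0, -1.0]]
wrist_force: [-0.0, 1.0, 0.5]
gripper_width: 0.004
t 3.7 unit tcp mm [-172.2    0.8   89.6] F [-0.   1.   0.5] w 0.004 j [  21.1   22.8  -19.7   -0.   -47.5 -103.7]
rot err deg [-0.02  0.03  0.  ]
```

View pics/side2.png

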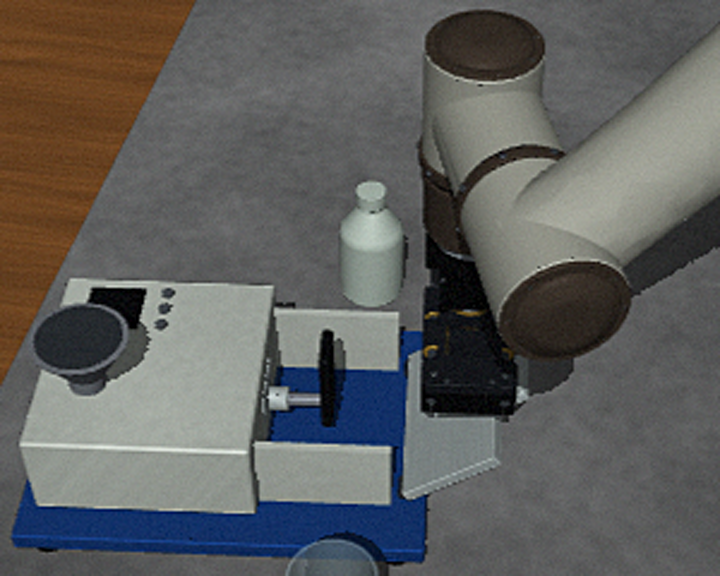

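The flap, in front of the cheeks around (450,440), is leaning well out. I keep going down.

```bash

python3 -m crank '[[1,[0.07,0,0.08],[0,0,0]],[1,[0.06,0,0.09],[0,0,0]],[1,[0.04,0,0.1],[0,0,0]],[1,[0.02,0,0.1],[0,0,0]],[1,[0,0,0.05],[0,0,0]],[1,[0,0,0],[0,0,0]],[1,[0,0,0],[0,0,0]]]'
python3 - <<'E'
from h import *
st()
C=r.capture("side");cv2.imwrite("pics/side3.png",cv2.resize(C["img"][100:340,150:450],None,fx=2.4,fy=2.4,interpolation=cv2.INTER_CUBIC))
E
```

```text
time_s: 4.45
tcp_pos: [0.5337, 0.0395, 0.0511]
ee_rot: [[-0.991, -0.13, 0.0], [-0.13, 0.991, -0.001], [0.0, -0.001, -1.0]]
wrist_force: [-6.9, 2.3, 31.5]
gripper_width: 0.006
t 4.45 unit tcp mm [-190.2    1.    51.1] F [-6.9  2.3 31.5] w 0.006 j [ 2.160e+01  2.440e+01 -2.450e+01  1.000e-01 -4.120e+01 -1.042e+02]
rot err deg [ 0.07  0.01 -0.14]
```

View pics/side3.png

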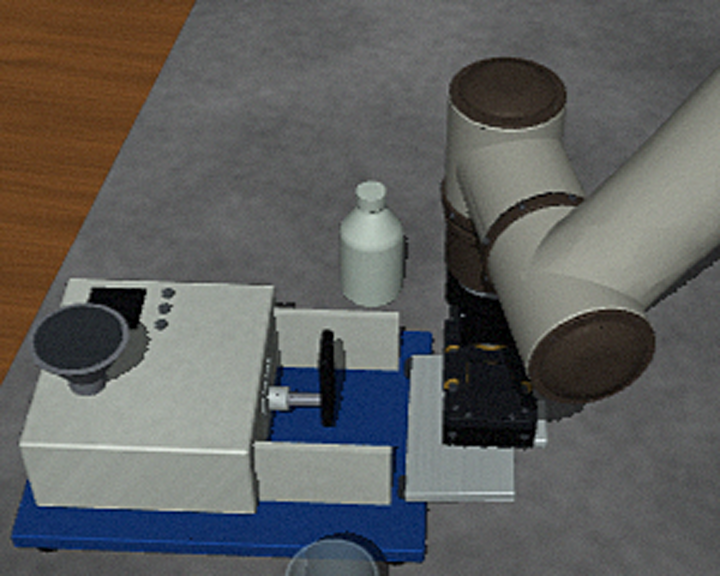

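The flap lies flat in the side view, with its panel at (460,430). The press-down stopped at z 51 mm with 31 N, which is what 1.5 rad predicts. Next I rise, move over the plate and turn the jaws.

```bash

python3 -m crank '[[1,[0,0,-0.48],[0,0,0]],[1,[0,0,-0.48],[0,0,0]],[1,[0,0,-0.48],[0,0,0]],[0,[-0.45,0,0],[0,0,0]],[0,[-0.45,0,0],[0,0,0]],[0,[-0.45,0,0],[0,0,0]],[0,[0,0,0],[0,0,-0.18]],[0,[0,0,0],[0,0,-0.18]]]'
python3 -m crank '[[0,[0,0,0],[0,0,-0.18]],[0,[0,0,0],[0,0,-0.18]],[0,[0,0,0],[0,0,-0.18]],[0,[0,0,0],[0,0,-0.18]],[0,[0,0,0],[0,0,-0.18]],[0,[0,0,0],[0,0,-0.18]],[0,[0,0,0],[0,0,-0.18]],[0,[0,0,0],[0,0,-0.18]]]'
python3 -m crank '[[0,[0,0,0],[0,0,-0.18]],[0,[0,0,0],[0,0,-0.02]],[0,[0,0,0],[0,0,0]],[0,[0,0,0],[0,0,0]]]'
python3 - <<'E'
from h import *
st()
C=r.capture("side");cv2.imwrite("pics/side4.png",cv2.resize(C["img"][100:340,150:450],None,fx=2.4,fy=2.4,interpolation=cv2.INTER_CUBIC))
C=r.capture("top");cv2.imwrite("pics/top4.png",C["img"])
E
```

```text
time_s: 5.3
tcp_pos: [0.6665, 0.0565, 0.1866]
ee_rot: [[-0.915, -0.404, -0.009], [-0.404, 0.915, -0.001], [0.009, 0.002, -1.0]]
wrist_force: [-0.4, 0.1, -0.3]
gripper_width: 0.372
time_s: 6.1
tcp_pos: [0.6656, 0.0564, 0.1884]
ee_rot: [[-0.023, -1.0, -0.007], [-1.0, 0.023, -0.001], [0.001, 0.007, -1.0]]
wrist_force: [-0.1, -0.8, -0.4]
gripper_width: 0.496
time_s: 6.5
tcp_pos: [0.6671, 0.0566, 0.1905]
ee_rot: [[0.126, -0.992, -0.002], [-0.992, -0.126, -0.0], [0.0, 0.002, -1.0]]
wrist_force: [-0.0, -0.0, -0.1]
gripper_width: 0.498
t 6.5 unit tcp mm [-55.8   0.9 190.5] F [-0.  -0.  -0.1] w 0.498 j [ 18.6  27.7   4.8  -0.  -67.3 -11.4]
rot err deg [ -0.1    0.11 -89.9 ]
```

View pics/side4.png

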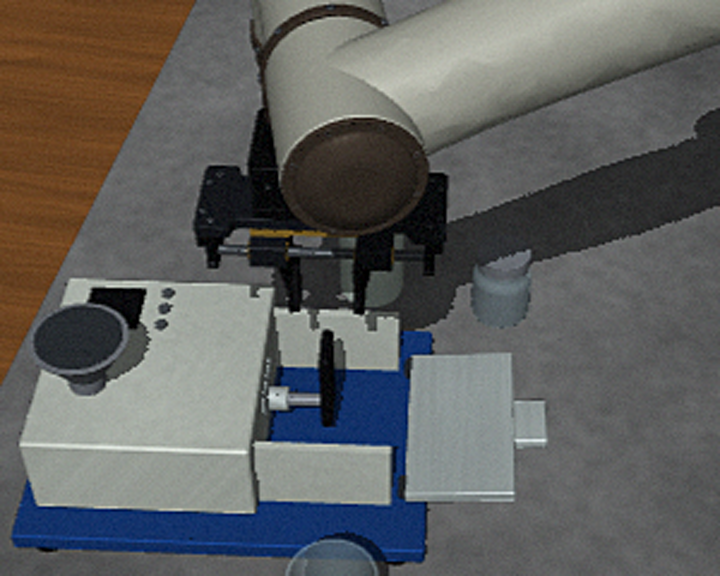

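View pics/top4.png

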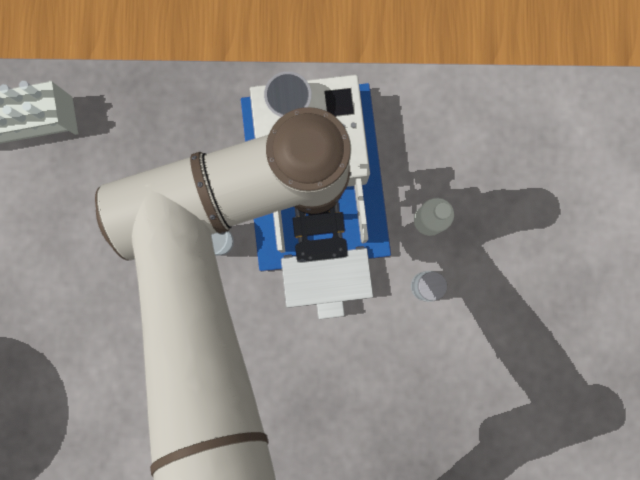

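The flap is flat and free at (475,425), with the fingers on either side of the plate at (327,345) in the side view. I descend and grip.

```bash

python3 -m crank '[[0,[0,0,0.3],[0,0,0]],[0,[0,0,0.3],[0,0,0]],[0,[0,0,0.3],[0,0,0]],[0,[0,0,0],[0,0,0]],[1,[0,0,0],[0,0,0]],[1,[0,0,0],[0,0,0]],[1,[0,0,0],[0,0,0]],[1,[0,0,0],[0,0,0]]]'
python3 - <<'E'
from h import *
st()
C=r.capture("side");cv2.imwrite("pics/side5.png",cv2.resize(C["img"][100:340,150:450],None,fx=2.4,fy=2.4,interpolation=cv2.INTER_CUBIC))
E
```

```text
time_s: 7.4
tcp_pos: [0.6684, 0.0569, 0.1032]
ee_rot: [[0.128, -0.992, 0.003], [-0.992, -0.128, 0.001], [-0.0, -0.003, -1.0]]
wrist_force: [0.4, -0.4, 0.3]
gripper_width: 0.224
t 7.4 unit tcp mm [-54.4   1.1 103.2] F [ 0.4 -0.4  0.3] w 0.224 j [ 18.7  31.8  -1.4   0.  -56.6 -11.3]
rot err deg [  0.1   -0.14 -90.02]
```

View pics/side5.png

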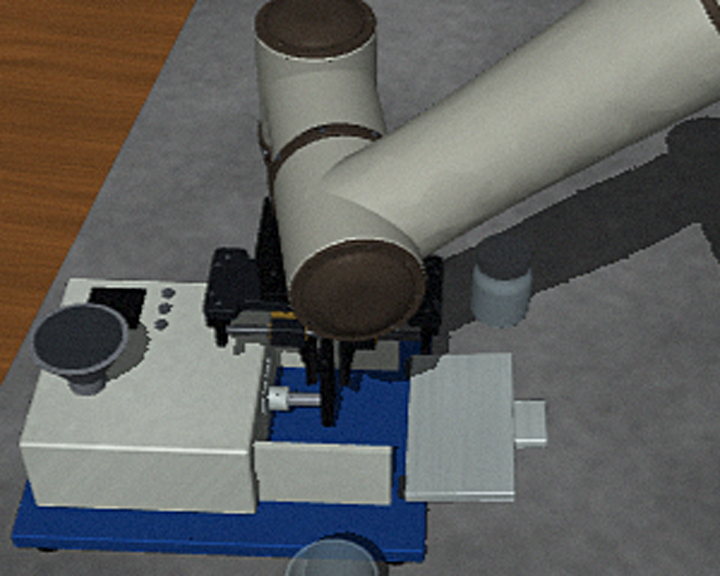

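The fingers straddle the plate at (328,375) and are still closing.

```bash

python3 -m crank '[[1,[0,0,0],[0,0,0]],[1,[0,0,0],[0,0,0]],[1,[0,0,0],[0,0,0]],[1,[0,0,0],[0,0,0]],[1,[0,0,0],[0,0,0]]]'
python3 -c "
from h import *
st()"
```

```text
time_s: 7.95
tcp_pos: [0.669, 0.0569, 0.1027]
ee_rot: [[0.129, -0.992, 0.003], [-0.992, -0.129, 0.0], [0.0, -0.003, -1.0]]
wrist_force: [4.5, 1.1, 4.4]
gripper_width: 0.109
t 7.95 unit tcp mm [-53.8   1.  102.7] F [4.5 1.1 4.4] w 0.109 j [ 18.7  31.9  -1.4   0.  -56.6 -11.3]
rot err deg [  0.15  -0.15 -90.05]
```

```bash

python3 -m crank '[[1,[0,0.1,0],[0,0,0]],[1,[0,0.12,0],[0,0,0]],[1,[0,0.14,0],[0,0,0]],[1,[0,0.14,0],[0,0,0]],[1,[0,0.14,0],[0,0,0]],[1,[0,0.1,0],[0,0,0]],[1,[0,0.06,0],[0,0,0]],[1,[0,0,0],[0,0,0]]]'
python3 -m crank '[[1,[0,0,0],[0,0,0]],[1,[0,0,0],[0,0,0]],[1,[0,0,0],[0,0,0]],[1,[0,0,0],[0,0,0]]]' >/dev/null
python3 - <<'E'
from h import *
st()
C=r.capture("side");cv2.imwrite("pics/side6.png",cv2.resize(C["img"][190:310,230:380],None,fx=5,fy=5,interpolation=cv2.INTER_CUBIC))
print({n:[round((q-o)*5) for q,o in zip(proj(C,world(p)),(230,190))] for n,p in dict(mouth=(-.02,0,.07),ring80=(-.025,0,.07),ring75=(-.02,0,.07),ring86=(-.031,0,.07)).items()})
C=r.capture("top");cv2.imwrite("pics/top6.png",cv2.resize(C["img"][140:320,180:400],None,fx=3,fy=3,interpolation=cv2.INTER_CUBIC))
E
```

```text
time_s: 8.75
tcp_pos: [0.5909, 0.0468, 0.1027]
ee_rot: [[0.129, -0.992, 0.007], [-0.992, -0.129, 0.001], [-0.0, -0.007, -1.0]]
wrist_force: [10.0, -0.6, 0.3]
gripper_width: 0.114
t 9.15 unit tcp mm [-131.7    0.9  102.7] F [10.3 -0.5 -0.1] w 0.115 j [ 20.2  25.1 -13.5   0.1 -50.9 -12.9]
rot err deg [  0.34  -0.35 -90.07]
{'mouth': [205, 380], 'ring80': [217, 381], 'ring75': [205, 380], 'ring86': [231, 381]}
```

View pics/side6.png

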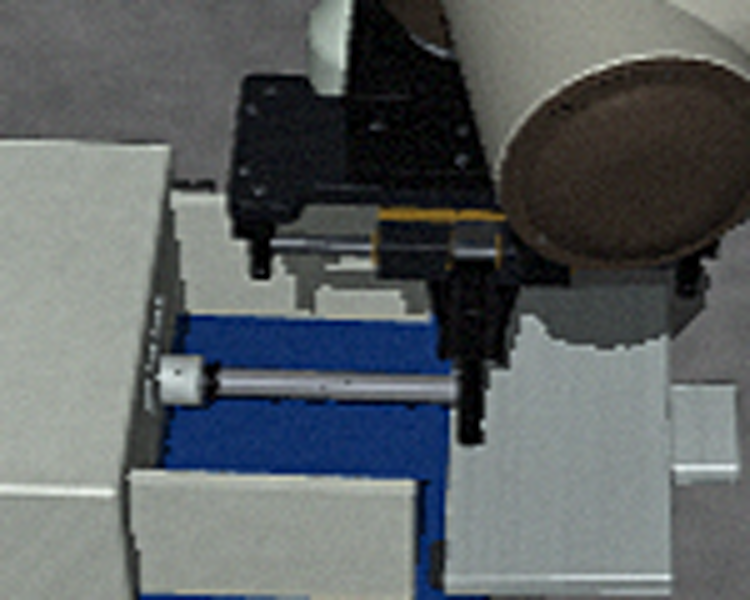

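View pics/top6.png

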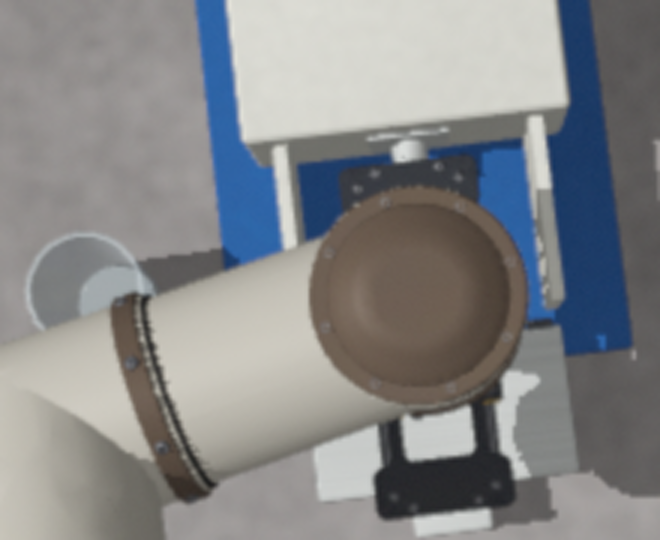

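The side view shows the dark ring just outside the tube's mouth, at zoom pixels 205–220 with the mouth at 205. TCP travel is 77.9 mm and the pull is 10.3 N, so both agree with about 0.078. I add 2.5 mm to centre it in the window.

```bash

python3 -m crank '[[1,[0,0.025,0],[0,0,0]],[1,[0,0,0],[0,0,0]],[1,[0,0,0],[0,0,0]],[1,[0,0,0],[0,0,0]],[1,[0,0,0],[0,0,0]],[1,[0,0,0],[0,0,0]],[1,[0,0,0],[0,0,0]],[1,[0,0,0],[0,0,0]]]'
python3 - <<'E'
from h import *
st()
C=r.capture("side")
for i in (1,): cv2.imwrite("pics/side7.png",cv2.resize(C["img"][245:285,250:330],None,fx=10,fy=10,interpolation=cv2.INTER_NEAREST))
print({n:[round((q-o)*10) for q,o in zip(proj(C,world(p)),(250,245))] for n,p in dict(mouth=(-.02,0,.07),r80=(-.025,0,.07),r86=(-.031,0,.07)).items()})
E
```

```text
time_s: 10.05
tcp_pos: [0.5894, 0.0466, 0.1027]
ee_rot: [[0.129, -0.992, 0.008], [-0.992, -0.129, 0.001], [-0.0, -0.008, -1.0]]
wrist_force: [10.8, -0.4, 1.0]
gripper_width: 0.11
t 10.05 unit tcp mm [-134.1    0.9  102.7] F [10.8 -0.4  1. ] w 0.11 j [ 20.3  24.9 -13.9   0.1 -50.8 -12.9]
rot err deg [  0.35  -0.36 -90.08]
{'mouth': [209, 210], 'r80': [233, 211], 'r86': [261, 212]}
```

View pics/side7.png

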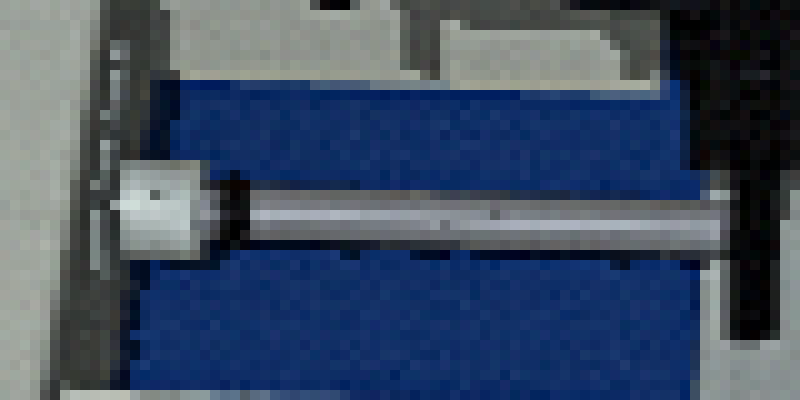

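The ring's centre is at zoom pixel 234, where a rod value of 0.080 should be (233). A sliver of bare rod shows between it and the mouth at about 215.

```bash
python3 -c "
from h import *
st(); r.finish_job()"
```

```text
t 10.1 unit tcp mm [-134.1    0.9  102.7] F [ 9.9 -1.  -0. ] w 0.109 j [ 20.3  24.9 -13.9   0.1 -50.8 -12.9]
rot err deg [  0.35  -0.36 -90.07]
the job is handed in; nothing more can be done
```

I folded the flap down, drew the rod out to the mark, and handed the job in at 10.1 s with the gripper still holding the plate. The hand-in returned no verdict.

- **Flap:** I pushed it down from inside with closed fingers until it stopped. The fingertips rested at z 51 mm with about 31 N, the height expected at 1.5 rad. It still lay flat in the side view after I had pulled the rod out.
- **Rod:** I gripped the plate across its thickness, with one finger behind it, and pulled.
    - The ring's centre was about 5 mm outside the mouth in the side view, a rod value of about 0.080.
    - Tool travel was 80.3 mm, and the spring pull read 9.9–10.8 N, about the 10.4 N expected there.
    - The tool position did not change between the last two readings.
- **Bystanders:** The arm's path stayed clear of the beaker, bottle and jar, and they stood where they were in the pictures I viewed. I did not measure their positions at the end.

No check failed or disagreed with another.

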